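Put the seasonings back in the stepped rack after cooking

TASK

Put the four seasonings that stand on the closed hob lid back in the wooden rack, each upright in its own well: first the tall pepper mill, in the back row between the oil bottle and the vinegar bottle, so that it is never swung over the low ones; then in the front row the red-lidded pot in front of the green oil bottle, the clear green-capped shaker in front of the vinegar bottle, and the brown-capped spice jar between those two. Keep everything upright, leave the two bottles in their wells, and leave the egg timer and the white pot where they stand.

Things in the scene. Friction and masses are not known exactly. Their poses are not given: they have to be found in the camera images.
- rack: dark wooden stepped rack, 188 deep (its x, to its back) x 278 wide (y, to its left), fixed, turned up to 0.25 rad from facing the robot. Origin: centre of underside. Two rows of round wells at y = +86, 0, -86: back row x = +44, 76 wide, floor z = 26, rim 50; front row x = -51, 62 wide, floor z = 14, rim 34; 3 mm chamfers. A thin brass rail (top z = 87) runs round the back and ends. All mm.
- oil_bottle: oil bottle of green glass with a yellow cap and a paper label, 58 mm wide, 235 mm tall. Origin: centre of its underside, z up. Stands in the left or the right well of the rack's back row (it changes from start to start) and stays there.
- vinegar_bottle: clear vinegar bottle with a black cap and a green label, 60 mm wide, 245 mm tall. Origin: centre of its underside, z up. Stands in the well at the other end of the back row and stays there.
- pepper_mill: turned wooden pepper mill, 245 mm tall, 58 mm wide at the foot; its round head, 52 mm wide at the widest, reaches from 177 to 234 mm above the foot and is best gripped about 195 mm up, where it is nearly cylindrical. Origin: centre of its underside, z up. Stands on the closed glass lid of the hob (its top is 63 mm above the worktop) at the start.
- red_pot: small pot with a red lid, 83 mm tall; body 44 mm wide, lid 47 mm wide from 60 to 83 mm up. Origin: centre of its underside, z up. Stands on the closed glass lid of the hob (its top is 63 mm above the worktop) at the start.
- herb_shaker: clear shaker with a plain dark green flip cap, round, 44 mm wide, 120 mm tall. Origin: centre of its underside, z up. Stands on the closed glass lid of the hob (its top is 63 mm above the worktop) at the start.
- spice_jar: glass spice jar, 44 mm wide, 105 mm tall, round; the cap, from 85 mm up, is dark brown with a small green disc on its top. Origin: centre of its underside, z up. Stands on the closed glass lid of the hob (its top is 63 mm above the worktop) at the start.
- egg_timer: cream round egg timer, 66 mm wide, 57 mm tall, among the seasonings on the hob lid; a bystander, not to be moved. Origin: centre of its underside. Fixed clutter (jug, tin, basket, tools up to 390 mm tall) stands beyond x = 0.72 m, a 340 mm high cupboard beyond y = +0.3 m.
- white_pot: low white and blue pot, 69 mm wide, 41 mm tall, on the hob lid; a bystander, not to be moved. Origin: centre of its underside.

How it is judged:
By the outcome, as a careful person would: the job done as asked, in the order asked, and still so for the second after the job is handed in, with the robot touching nothing.
It also fails if it takes over 120 s, if anything falls off the work surface, if the arm or the gripper's body presses on something with over 40 N, if the wrist force passes 120 N, or if a joint passes its speed limit or range.

ROBOT

A 6-joint arm with a two-finger parallel gripper is mounted at the origin on a cart in front of the work surface, level with it; the furniture and walls round the work are solid. World frame = base frame: x ahead of the robot, y to its left, z up, the work surface at z = 0. Lengths are in m, angles in rad, forces in N, time in s.
With the tool pointing down it reaches from about 0.35 to 0.875 m from the base axis. Payload 4.2 kg.
Tool frame: the origin (TCP) lies at the very end of the fingers, on their centre line; the grasp point (between the pads) lies 19 mm behind it; z points along the fingers, y is the line along which they close (so a half turn about z gives the same grasp; the last joint's range is limited). The gripper opens to 85 mm and grips with 20 to 120 N. Pads are 22 mm wide; open, the fingers measure 114 mm over their backs; the gripper's body (76 mm by 85 mm) begins 54 mm behind the grasp point. The pads swing forward as they close: fully open they stand 13 mm farther back than shut.
Start: joints at [-0.948, 0.385, 0.008, 0, -1.194, -0.259], TCP at [0.222, -0.584, 0.231] pointing down, gripper open.
Joint ranges: [-3.14, 3.14], [-1.21, 2.06], [-1.07, 1.41], [-3.16, 2.05], [-2.99, -0.16], [-3.1, 3.1]. Speed limits (rad/s): [2.79, 2.79, 3.14, 3.14, 3.14, 3.14].

INTERFACE

Orientations are given as a unit quaternion [w, x, y, z].
In Python, from workcell import ctrl gives the robot as it stands. Calls block until the motion is done:
- ctrl.movep(position, orientation): joint-space move of the TCP to a pose.
- ctrl.servo_line(position, velocity=0.15, ori=None, max_force=None): straight line of the TCP; ori=None keeps the orientation; velocity is the mean speed in m/s. With max_force (N) it stops when the force on the tool has changed by that much, and returns True; else False.
- ctrl.move_joints(angles): joint-space move.
- ctrl.open_gripper() and ctrl.close_gripper(squeeze=None): open the fingers fully, or close them until they stop; squeeze is the grip in N (None keeps the last).
- ctrl.sleep(seconds).
- ctrl.inverse_kinematics(position, orientation): joint angles nearest the present ones, or None.
- ctrl.sense(): the state.
- ctrl.camera(name): name is "scene" or "top" or "wrist"; returns a dict with "color" (480x640x3 uint8, red, green, blue), "z_map" (480x640 float32, m along the optical axis (not along the pixel's ray), 0 where there is no reading), "fovy" (degrees; the focal length in pixels is half the picture's height over the tangent of half this angle, whatever the lens; pixels are square), "cx", "cy" (the principal point, pixels), "k1" (the pictures are not rectified: a ray, as slopes to the right and down, at radius r is drawn at 1 + k1 r^2 times it, then the intrinsics apply), "R" (3x3) and "t" (3): a world point X has camera coordinates R X + t. Camera axes: x right, y down, z forward; pixel columns grow to the right and rows downward; lengths in m; the calibration is good to about 2 mm. A picture is of the moment at which its call begins.
A pose or a line that the arm cannot do raises ctrl.Unreachable and nothing moves.
- ctrl.job_done(): hands the job in; it is judged then, once.
The state is a dict: "t": time; "joint_pos": joint angles; "qvel": joint speeds; "joint_torque": joint torques, N m; "eef_pos": TCP position; "ee_rot": TCP orientation; "ft_force": force on the tool from outside, world axes, zero at the start; "torque": the same for the moment, N m; "gripper_width": opening from 0.0 (shut) to 1.0 (fully open); "gripper_force": force on a finger pad.
Only numpy, scipy, OpenCV 4.12 (cv2) and the standard library are available. Lean on these libraries where they do the work, as an engineer would, in place of code of your own. Each camera call takes 0.05 s, during which the arm holds its last target. There are 200 camera calls.

## Working session

There is one attempt and no reset: what is moved stays moved. The work goes in short steps, each a Python script; the robot and the scene stay as the last script left them, time stands still between calls to the robot, and variables do not carry over. Pictures are saved under pics/ and viewed, at most 14 in all, crops included, and the job is handed in when it is done.

```bash
mkdir -p pics; ls; python3 - <<'E'
from workcell import ctrl
import cv2,numpy as np
for n in ("scene","top"):
    c=ctrl.camera(n)
    cv2.imwrite(f"pics/{n}0.png",c["color"][:,:,::-1])
    np.savez(f"{n}0.npz",**c)
    print(n,c["fovy"],c["cx"],c["cy"],c["k1"],np.round(c["R"],3).tolist(),np.round(c["t"],3).tolist(),(-c["R"].T@c["t"]).round(3))
print(ctrl.sense())
E
```

```text
pics
scene 47.5225268208009 313.7560538184668 243.98562864504936 -0.11531561166612192 [[-0.668, -0.744, 0.003], [-0.327, 0.289, -0.9], [0.668, -0.602, -0.436]] [0.257, 0.305, 0.802] [-0.265  0.586  0.624]
top 57.60365000326631 322.64575989332485 231.2760300693775 0.011154885278392474 [[-0.019, -1.0, 0.008], [-0.988, 0.017, -0.156], [0.156, -0.011, -0.988]] [-0.14, 0.585, 1.023] [ 0.416 -0.139  1.103]
{'t': 0.1, 'joint_pos': array([-9.48411219e-01,  3.85498575e-01,  6.75936922e-03, -3.91499698e-04,
       -1.19401372e+00, -2.58584784e-01]), 'qvel': array([ 0.00072524, -0.00070485,  0.00272251,  0.00235171, -0.00280066,
        0.0005036 ]), 'joint_torque': array([-6.33808304e-04, -3.93319881e+01,  1.88928062e+01,  4.19794679e+00,
       -2.59660708e-03,  1.51937957e-05]), 'eef_pos': array([ 0.22220352, -0.58360993,  0.23032479]), 'ee_rot': array([-2.52544859e-04, -1.80827612e-01,  9.83514303e-01,  9.62493622e-04]), 'ft_force': array([-1.04184811, -0.37716017, -0.09830486]), 'torque': array([0.01530165, 0.0144171 , 0.04126699]), 'gripper_force': 0.0, 'gripper_width': 0.9983251276643206}
```

View pics/scene0.png

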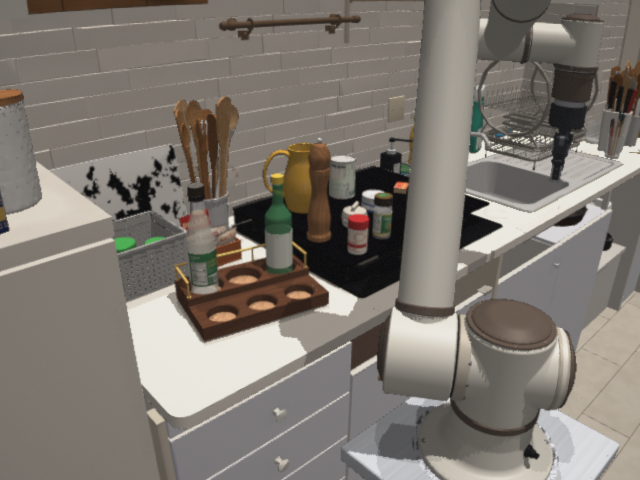

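View pics/top0.png

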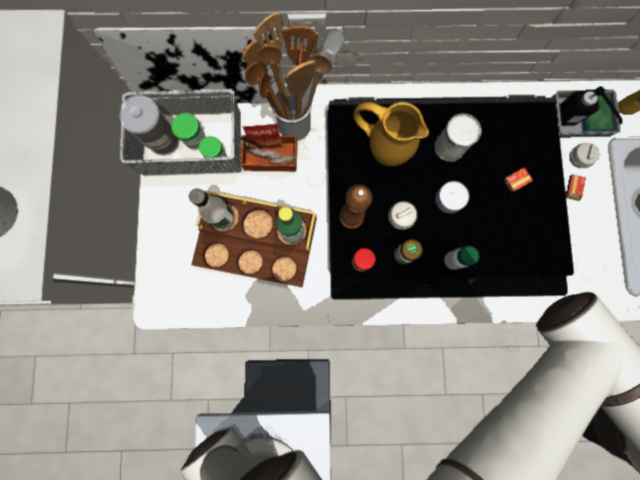

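The scene view shows the arm, the rack at lower left and the mill at (318,195). In the top view:

| Item | Pixel |
|---|---|
| Vinegar bottle, left back well | (205,200) |
| Oil bottle, right back well | (289,222) |
| Empty middle back well | (257,223) |
| Front wells | (216,255), (250,262), (284,269) |
| Mill head | (358,195) |
| Red lid | (364,259) |
| Spice disc | (412,247) |
| Shaker cap | (468,256) |
| Egg timer | (402,214) |
| White pot | (452,196) |

Next I'll triangulate, top view plus a wrist view.

```bash
cat > h.py <<'E'
import numpy as np,cv2
from scipy.spatial.transform import Rotation as Ro
def K(c):
    f=240/np.tan(np.radians(c["fovy"])/2)
    return np.array([[f,0,c["cx"]],[0,f,c["cy"]],[0,0,1.]]),np.array([float(c["k1"]),0,0,0])
def ray(c,uv):
    k,d=K(c); p=cv2.undistortPoints(np.array(uv,float).reshape(-1,1,2),k,d).reshape(-1,2)
    v=np.c_[p,np.ones(len(p))]@c["R"]
    return -c["R"].T@c["t"],v
def plane(c,uv,z):
    o,v=ray(c,uv); return o+v*((z-o[2])/v[:,2])[:,None]
def tri(c1,uv1,c2,uv2):
    A=[];b=[]
    for c,uv in((c1,uv1),(c2,uv2)):
        o,v=ray(c,uv);v=v[0]/np.linalg.norm(v[0]);P=np.eye(3)-np.outer(v,v);A.append(P);b.append(P@o)
    x=np.linalg.lstsq(np.vstack(A),np.hstack(b),rcond=None)[0]
    return x,max(np.linalg.norm(a@x-q) for a,q in zip(A,b))
def proj(c,X):
    k,d=K(c); return cv2.projectPoints(np.array(X,float).reshape(-1,1,3),cv2.Rodrigues(c["R"])[0],c["t"],k,d)[0].reshape(-1,2)
def blobs(c,lo,hi,box,amin=15):
    "HSV mask blobs in box(x0,y0,x1,y1): (area, centroid, bbox)"
    m=cv2.inRange(cv2.cvtColor(c["color"],cv2.COLOR_RGB2HSV),np.array(lo),np.array(hi))
    w=np.zeros_like(m);x0,y0,x1,y1=box;w[y0:y1,x0:x1]=m[y0:y1,x0:x1]
    n,_,s,ce=cv2.connectedComponentsWithStats(w)
    return sorted([(int(s[i,4]),ce[i].round(1).tolist(),s[i,:4].tolist()) for i in range(1,n) if s[i,4]>=amin],reverse=True)
def down(a):  # tool down, fingers close along world direction angle a
    q=(Ro.from_euler("z",a+np.pi/2)*Ro.from_euler("x",np.pi)).as_quat(); return q[[3,0,1,2]]
E
python3 - <<'E'
from h import *
c=dict(np.load("top0.npz"))
hsv=cv2.cvtColor(c["color"],cv2.COLOR_RGB2HSV)
for n,p in dict(red=(364,259),disc=(412,246),shk=(468,256),mill=(360,192),cork=(250,262),timer=(402,212),corkb=(257,223),wood=(232,240)).items(): 
    print(n,hsv[p[1],p[0]],plane(c,[p],0)[0].round(3),end=' ')
    z=c["z_map"][p[1],p[0]];k,d=K(c);u=cv2.undistortPoints(np.array([[p]],float),k,d)[0,0]
    print((c["R"].T@(np.array([u[0]*z,u[1]*z,z])-c["t"])).round(3))
E
```

```text
red [  0 197 228] [ 0.517 -0.255  0.   ] [ 0.504 -0.24   0.145]
disc [ 65 118 160] [ 0.548 -0.378  0.   ] [ 0.528 -0.342  0.168]
shk [ 76 180  58] [ 0.52  -0.519  0.   ] [ 0.503 -0.456  0.184]
mill [ 60   1 241] [ 0.692 -0.25   0.   ] [ 0.615 -0.219  0.306]
cork [ 15 115 222] [0.515 0.034 0.   ] [0.514 0.032 0.012]
timer [ 21  25 202] [ 0.637 -0.357  0.   ] [ 0.613 -0.333  0.121]
corkb [ 16 111 230] [0.614 0.016 0.   ] [0.61  0.013 0.026]
wood [ 10 152  97] [0.572 0.08  0.   ] [0.567 0.073 0.032]
```

```bash
python3 - <<'E'
from workcell import ctrl
from h import *
# overview from the wrist camera at two places
for i,(x,y) in enumerate([(0.45,-0.30),(0.45,-0.05)]):
    ctrl.movep([x,y,0.42],down(0.0)); s=ctrl.sense(); print(s["t"],s["joint_pos"].round(2))
    c=ctrl.camera("wrist"); np.savez(f"w{i}.npz",**c); cv2.imwrite(f"pics/w{i}.png",c["color"][:,:,::-1])
    print((-c["R"].T@c["t"]).round(3),c["R"].round(2).tolist(),c["fovy"])
E
```

```text
2.3167 [-0.29  0.17  0.17 -0.   -1.57 -2.85]
[ 0.45  -0.229  0.563] [[1.0, 0.0, -0.0], [0.0, -0.96, 0.28], [-0.0, -0.28, -0.96]] 67.88247810724418
7.0917 [ 0.25  0.   -0.02  0.   -1.55  2.89]
[0.451 0.021 0.563] [[1.0, 0.0, -0.0], [0.0, -0.96, 0.28], [-0.0, -0.28, -0.96]] 67.88247810724418
```

View pics/w0.png

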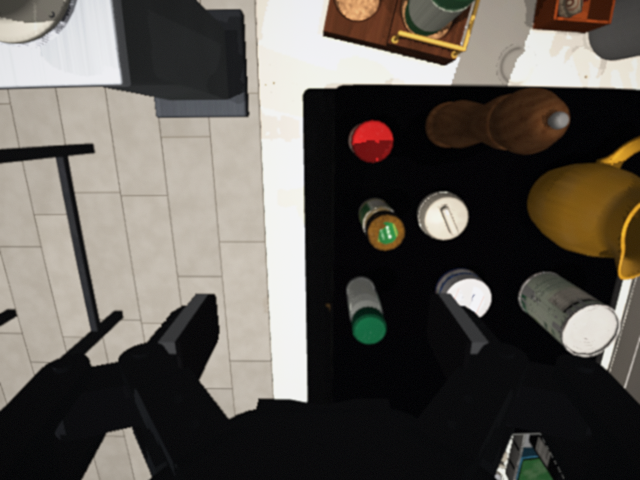

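View pics/w1.png

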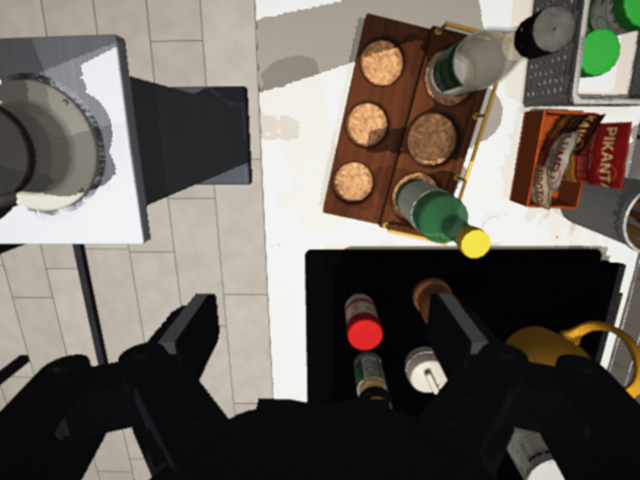

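Wrist view 0 shows the red lid at (371,141), spice disc (389,233), shaker cap (369,328), mill head about (535,120) with its knob at (559,120). Wrist view 1 shows the corks at (381,62), (366,124), (353,181) and the empty back well at (431,138).

```bash
python3 - <<'E'
from h import *
t,w0,w1=[dict(np.load(f+".npz")) for f in("top0","w0","w1")]
def show(n,a,b): print(n,*[x[:2] if isinstance(x,list) else x for x in a[:2]],'|',b[:2])
# red lid, disc, cap, mill knob/head
R=dict(red=((0,140,120),(8,255,255)),disc=((45,80,90),(80,255,255)),cap=((65,120,25),(90,255,255)),head=((4,90,30),(18,255,255)),knob=((0,0,150),(180,40,255)))
tb=dict(red=(345,240,385,280),disc=(400,236,424,258),cap=(440,240,490,275),head=(340,180,380,230),knob=(350,182,370,196))
wb=dict(red=(330,110,410,170),disc=(370,215,410,255),cap=(335,290,400,350),head=(420,80,580,160),knob=(545,108,572,132))
for n in R:
    a=blobs(t,*R[n],tb[n])[:2];b=blobs(w0,*R[n],wb[n])[:2]
    print(n,a,b)
    if a and b: x,e=tri(t,a[0][1],w0,b[0][1]); print('   ',x.round(4),round(e,4))
# corks
C=((10,60,120),(24,200,255))
tc={'FL':(200,240,232,270),'FM':(236,248,266,276),'FR':(270,255,300,284),'BM':(240,206,275,240)}
wc={'FL':(355,35,408,90),'FM':(342,98,392,150),'FR':(328,158,378,206),'BM':(402,108,460,168)}
for n in tc:
    a=blobs(t,*C,tc[n],60)[:1];b=blobs(w1,*C,wc[n],60)[:1]; print(n,a,b)
    if a and b:
        x,e=tri(t,a[0][1],w1,b[0][1]); z=.026 if n=='BM' else .014
        print('   ',x.round(4),round(e,4),plane(t,[a[0][1]],z)[0].round(4),plane(w1,[b[0][1]],z)[0].round(4))
E
```

```text
red [(357, [364.1, 258.6], [354, 248, 21, 22])] [(704, [371.7, 132.8], [352, 121, 41, 24]), (51, [386.3, 150.8], [382, 144, 10, 14])]
    [ 0.4965 -0.2315  0.2199] 0.0014
disc [(78, [412.2, 248.1], [406, 244, 12, 9])] [(225, [387.0, 233.7], [379, 222, 17, 22])]
    [ 0.5218 -0.3398  0.1797] 0.0004
cap [(333, [468.9, 255.0], [458, 245, 22, 21])] [(1016, [368.5, 326.6], [351, 308, 36, 37])]
    [ 0.5061 -0.4617  0.1729] 0.0001
head [(992, [355.3, 206.4], [340, 184, 33, 45])] [(6641, [499.0, 121.9], [426, 88, 145, 67])]
    [ 0.6038 -0.2184  0.237 ] 0.0027
knob [(26, [360.3, 192.3], [358, 190, 6, 6])] []
FL [(445, [216.5, 255.0], [205, 244, 24, 23])] [(1370, [381.9, 63.8], [361, 41, 42, 45])]
    [0.5291 0.1077 0.0449] 0.0002 [0.5325 0.115  0.014 ] [0.5336 0.1127 0.014 ]
FM [(457, [250.3, 261.6], [238, 250, 25, 24])] [(1245, [365.6, 123.0], [347, 103, 40, 43])]
    [0.5146 0.032  0.0046] 0.0007 [0.5145 0.0307 0.014 ] [0.5128 0.0317 0.014 ]
FR [(448, [284.3, 268.2], [272, 257, 25, 24])] [(1162, [353.4, 180.8], [334, 162, 39, 38])]
    [ 0.4967 -0.0539  0.0126] 0.0002 [ 0.4965 -0.054   0.014 ] [ 0.4968 -0.0537  0.014 ]
BM [(665, [257.8, 224.0], [243, 210, 30, 29])] [(1429, [429.2, 139.4], [408, 114, 43, 51])]
    [0.6057 0.0096 0.029 ] 0.0013 [0.6072 0.0108 0.026 ] [0.6054 0.0089 0.026 ]
```

```bash
python3 - <<'E'
from h import *
t,w0,w1=[dict(np.load(f+".npz")) for f in("top0","w0","w1")]
# rack pose fit (z known): mean of views
loc=np.array([[-51,86],[-51,0],[-51,-86],[44,0]])/1000
obs=np.array([[.5330,.1139],[.5137,.0312],[.4966,-.0539],[.6063,.0098]])
M,_=cv2.estimateAffinePartial2D(loc.astype(np.float32),obs.astype(np.float32));
a=loc-loc.mean(0);b=obs-obs.mean(0);yaw=np.arctan2((a[:,0]*b[:,1]-a[:,1]*b[:,0]).sum(),(a*b).sum())
Rm=np.array([[np.cos(yaw),-np.sin(yaw)],[np.sin(yaw),np.cos(yaw)]]);o=obs.mean(0)-Rm@loc.mean(0)
print("rack",o.round(4),yaw.round(4),((loc@Rm.T+o-obs)*1000).round(1).tolist())
hsv=cv2.cvtColor(w0["color"],cv2.COLOR_RGB2HSV); print(hsv[120,559],hsv[115,540],hsv[130,545],hsv[150,375],hsv[141,372])
print(blobs(w0,(0,0,120),(180,90,255),(540,100,580,140)))
print('red',blobs(w0,(0,140,30),(8,255,255),(330,110,410,170)),blobs(w0,(170,140,30),(180,255,255),(330,110,410,170)))
r=blobs(w0,(0,140,30),(8,255,255),(330,110,410,170))[0]
print(tri(t,[364.1,258.6],w0,r[1]),plane(t,[[364.1,258.6]],.140)[0],plane(w0,[r[1]],.138)[0])
print('disc',plane(t,[[412.2,248.1]],.168),plane(w0,[[387,233.7]],.168))
print('cap',plane(t,[[468.9,255.0]],.175),plane(w0,[[368.5,326.6]],.175))
print('knob',plane(t,[[360.3,192.3]],.305),plane(w0,[[559,120]],.305),tri(t,[360.3,192.3],w0,[559,120]))
E
```

```text
rack [0.564  0.0194] -0.2158 [[-0.4, 0.4], [0.5, -0.9], [-0.8, 0.2], [0.7, 0.2]]
[ 15  14 149] [ 13 165  93] [ 12 172  83] [  0 209 112] [  0 212 114]
[(113, [562.1, 119.8], [557, 114, 12, 13])]
red [(1435, [372.1, 140.7], [351, 119, 43, 45])] []
(array([ 0.50498479, -0.23987724,  0.14684668]), np.float64(0.0004495024156051274)) [ 0.50521643 -0.2403901   0.14      ] [ 0.50655857 -0.24032227  0.138     ]
disc [[ 0.52349921 -0.34205371  0.168     ]] [[ 0.52371792 -0.34352045  0.168     ]]
cap [[ 0.5057578  -0.46101026  0.175     ]] [[ 0.50585979 -0.46045998  0.175     ]]
knob [[ 0.61485346 -0.22006184  0.305     ]] [[ 0.61553929 -0.22055319  0.305     ]] (array([ 0.61470796, -0.22027396,  0.306072  ]), np.float64(0.0003377810231966301))
```

```bash
cat >> h.py <<'E'
O=np.array([.564,.0194]);YAW=-.2158;RM=np.array([[np.cos(YAW),-np.sin(YAW)],[np.sin(YAW),np.cos(YAW)]])
def rk(x,y): return RM@np.array([x,y])+O
Q=down(YAW+np.pi)
def st(ctrl,m=""):
    s=ctrl.sense(); print(m,"t",round(s["t"],1),s["eef_pos"].round(4),"F",s["ft_force"].round(1),"w",round(s["gripper_width"],3),"gf",round(s["gripper_force"],1)); return s
E
python3 - <<'E'
from workcell import ctrl
from h import *
p=[.615,-.2203]
ctrl.movep([*p,.40],Q); print(ctrl.sense()["joint_pos"].round(2))
print(ctrl.servo_line([*p,.238],.12,max_force=8)); st(ctrl,"down")
ctrl.close_gripper(60); st(ctrl,"closed")
ctrl.servo_line([*p,.268],.06); st(ctrl,"lift")
c=ctrl.camera("scene"); cv2.imwrite("pics/m1.png",c["color"][60:360,100:500,::-1])
E
```

```text
[-0.1   0.38  0.42  0.   -1.6  -0.12]
False
down t 11.2 [ 0.6154 -0.2204  0.2389] F [-0.6 -0.5  0.4] w 1.0 gf 0.0
closed t 11.6 [ 0.6154 -0.2205  0.2388] F [ 0.9 -0.4  3.3] w 0.593 gf 62.9
lift t 12.2 [ 0.6148 -0.2201  0.2679] F [-0.2 -1.1 -2.2] w 0.591 gf 62.4
```

View pics/m1.png

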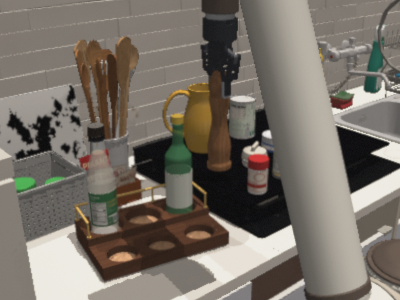

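The crop shows the mill held upright in the gripper at (219,120), with its foot just off the lid. Next I'll carry it round the front of the oil bottle.

```bash
python3 - <<'E'
from workcell import ctrl
from h import *
zc=.34
ctrl.servo_line([.615,-.2203,zc],.15)
ctrl.servo_line([.495,-.15,zc],.15)
ctrl.servo_line([*rk(-.056,0),zc],.15)
st(ctrl,"front")
ctrl.servo_line([*rk(.044,0),zc],.12)
ctrl.servo_line([*rk(.044,0),.225],.1,max_force=10)
st(ctrl,"pre")
print(ctrl.servo_line([*rk(.044,0),.196],.03,max_force=5)); st(ctrl,"touch")
c=ctrl.camera("scene"); cv2.imwrite("pics/m2.png",cv2.resize(c["color"][100:350,150:400,::-1],None,fx=2,fy=2))
E
```

```text
front t 15.4 [0.5092 0.0309 0.34  ] F [ 0.6 -0.1 -2.4] w 0.588 gf 62.5
pre t 17.7 [0.6075 0.01   0.2258] F [ 0.1 -0.4 -1.7] w 0.588 gf 62.5
True
touch t 18.4 [0.6069 0.0098 0.2013] F [-0.5  1.   4.4] w 0.588 gf 63.0
```

View pics/m2.png

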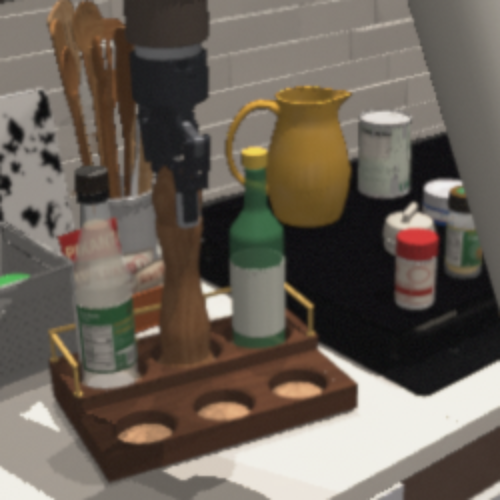

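The crop shows the mill upright in the back middle well at (187,350), between the vinegar and oil bottles. The touch height puts its foot at 25 mm, which matches the floor. I'll release it and fetch the red pot.

```bash
cat >> h.py <<'E'
QY=down(YAW+np.pi/2)
E
python3 - <<'E'
from workcell import ctrl
from h import *
m=rk(.044,0)
ctrl.open_gripper(); st(ctrl,"rel")
ctrl.servo_line([*m,.40],.15)
p=[.5058,-.2403]
ctrl.movep([*p,.25],QY); print(ctrl.sense()["joint_pos"].round(2))
print(ctrl.servo_line([*p,.113],.1,max_force=8)); st(ctrl,"down")
ctrl.close_gripper(40); st(ctrl,"closed")
ctrl.servo_line([*p,.20],.12); st(ctrl,"lift")
c=ctrl.camera("scene"); cv2.imwrite("pics/r1.png",cv2.resize(c["color"][100:350,150:400,::-1],None,fx=2,fy=2))
E
```

```text
rel t 18.9 [0.6058 0.0098 0.1995] F [ 0.1  0.8 -0.4] w 0.998 gf 0.0
[-0.15  0.26 -0.12  0.   -1.19 -1.63]
False
down t 23.1 [ 0.5062 -0.2404  0.1136] F [ 0.6  0.3 -0.2] w 0.999 gf 0.0
closed t 23.5 [ 0.5062 -0.2405  0.1136] F [-0.   0.7  3. ] w 0.538 gf 41.1
lift t 24.4 [ 0.5051 -0.24    0.1989] F [-0.4 -0.3 -1.7] w 0.536 gf 41.0
```

View pics/r1.png

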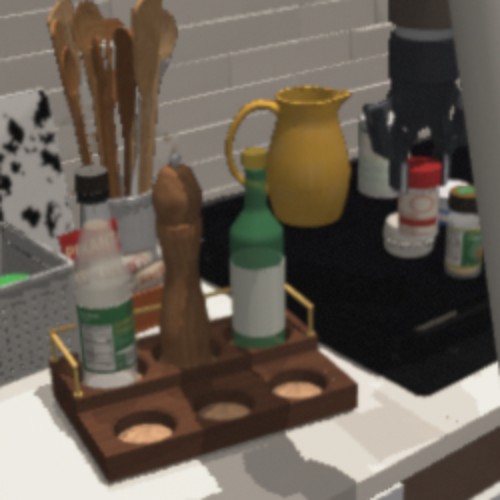

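The crop shows the mill free and upright, and the red pot lifted upright at (420,200). I'll place it in the front right well.

```bash
python3 - <<'E'
from workcell import ctrl
from h import *
r=rk(-.051,-.086)
a=rk(-.075,-.14)
ctrl.servo_line([*a,.17],.15)
ctrl.servo_line([*r,.14],.12)
ctrl.servo_line([*r,.085],.08,max_force=10); st(ctrl,"pre")
print(ctrl.servo_line([*r,.0625],.03,max_force=4)); st(ctrl,"touch")
ctrl.open_gripper(); st(ctrl,"rel")
ctrl.servo_line([*r,.20],.15)
p=[.5058,-.4607]
ctrl.servo_line([.44,-.20,.28],.2)
ctrl.movep([*p,.28],QY); print(ctrl.sense()["joint_pos"].round(2))
print(ctrl.servo_line([*p,.137],.1,max_force=8)); st(ctrl,"down")
ctrl.close_gripper(40); st(ctrl,"closed")
ctrl.servo_line([*p,.32],.15); st(ctrl,"lift")
c=ctrl.camera("scene"); cv2.imwrite("pics/s1.png",c["color"][50:400,140:600,::-1])
c=ctrl.camera("top"); np.savez("top1.npz",**c)
E
```

```text
pre t 27.1 [ 0.4962 -0.0537  0.0854] F [-0.2  0.8 -1.2] w 0.54 gf 41.1
True
touch t 27.8 [ 0.4955 -0.0538  0.0641] F [-0.4 -0.2  6. ] w 0.537 gf 41.4
rel t 28.3 [ 0.4945 -0.0539  0.0633] F [ 0.2 -0.4  0.2] w 1.0 gf 0.0
[-0.5   0.46  0.25 -0.   -1.36 -1.28]
False
down t 33.0 [ 0.5062 -0.461   0.1379] F [ 0.3  0.  -0.9] w 0.999 gf 0.0
closed t 33.5 [ 0.5061 -0.4609  0.1377] F [-0.6 -0.1  4.2] w 0.481 gf 40.9
lift t 34.9 [ 0.5055 -0.4604  0.3186] F [-0.1 -0.1 -1.7] w 0.476 gf 40.6
```

View pics/s1.png

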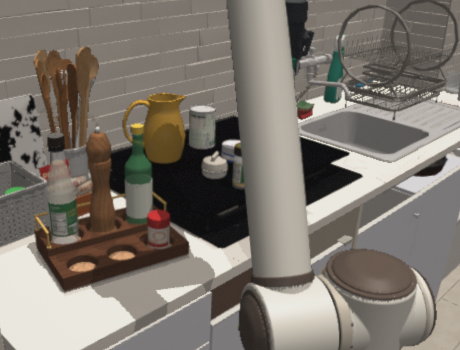

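The crop shows the red pot upright in the front right well at (158,228). The shaker is in the gripper, hidden behind the arm. I'll place it in the front left well.

```bash
python3 - <<'E'
from workcell import ctrl
from h import *
r=rk(-.051,.086)
ctrl.servo_line([.43,-.30,.30],.2)
ctrl.servo_line([.43,.05,.28],.2)
ctrl.servo_line([*rk(-.10,.086),.22],.15)
ctrl.servo_line([*r,.18],.12)
ctrl.servo_line([*r,.11],.1,max_force=10); st(ctrl,"pre")
print(ctrl.servo_line([*r,.0865],.03,max_force=4)); st(ctrl,"touch")
ctrl.open_gripper(); st(ctrl,"rel")
ctrl.servo_line([*r,.23],.15)
# look at the jar again on the way
ctrl.servo_line([.42,-.05,.32],.2)
ctrl.movep([.44,-.38,.32],Q); st(ctrl)
c=ctrl.camera("wrist"); np.savez("w2.npz",**c); cv2.imwrite("pics/w2.png",c["color"][:,:,::-1])
c=ctrl.camera("scene"); cv2.imwrite("pics/s2.png",c["color"][50:400,140:600,::-1])
E
```

```text
pre t 40.3 [0.5332 0.1146 0.1107] F [ 0.2 -0.8 -1.1] w 0.478 gf 40.6
True
touch t 41.0 [0.5323 0.1142 0.0882] F [-0.9  0.6  4.4] w 0.48 gf 41.2
rel t 41.5 [0.5313 0.1138 0.0871] F [-0.9 -0.7  0.5] w 1.003 gf 0.0
 t 45.8 [ 0.4403 -0.3796  0.3199] F [-0.  -0.2  1. ] w 1.002 gf 0.0
```

View pics/s2.png

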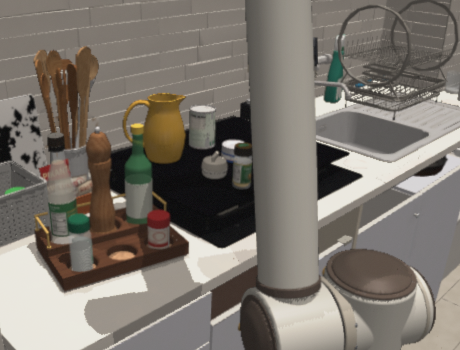

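View pics/w2.png

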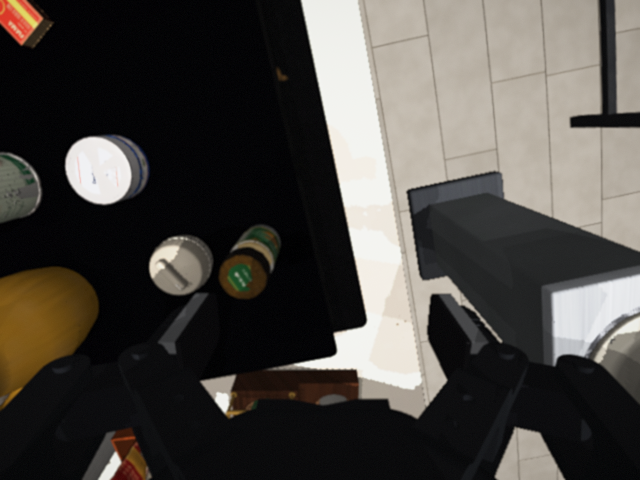

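The scene crop shows the shaker upright in the front left well at (80,245). The wrist view shows the jar's disc at (240,276) with the timer about 60 px to its left, so at the hob I'll grip across y.

```bash
python3 - <<'E'
from workcell import ctrl
from h import *
w=dict(np.load("w2.npz")); t=dict(np.load("top1.npz"))
b=blobs(w,(45,80,50),(85,255,255),(215,250,270,300))[0]; d=plane(w,[b[1]],.168)[0]; print(b,d.round(4))
d2=blobs(t,(45,80,90),(80,255,255),(400,236,424,258))[0]; print(tri(t,d2[1],w,b[1]))
p=[.5236,-.3428]
if np.hypot(*(d[:2]-p))>.005: raise SystemExit("check")
ctrl.movep([*p,.27],QY)
print(ctrl.servo_line([*p,.136],.1,max_force=8)); st(ctrl,"down")
ctrl.close_gripper(40); st(ctrl,"closed")
ctrl.servo_line([*p,.27],.15); st(ctrl,"lift")
ctrl.servo_line([.43,-.22,.27],.2)
ctrl.movep([*rk(-.14,0),.25],Q); st(ctrl,"front")
c=ctrl.camera("scene"); cv2.imwrite("pics/j1.png",c["color"][50:400,140:600,::-1])
E
```

```text
(374, [240.1, 276.0], [228, 264, 24, 27]) [ 0.524  -0.3429  0.168 ]Traceback (most recent call last):
  File "<stdin>", line 5, in <module>
IndexError: list index out of range
```

```bash
python3 - <<'E'
from workcell import ctrl
from h import *
w=dict(np.load("w2.npz")); w0=dict(np.load("w0.npz"))
print(tri(w0,[387,233.7],w,[240.1,276.]))
p=[.5238,-.3429]
ctrl.movep([*p,.27],QY)
print(ctrl.servo_line([*p,.136],.1,max_force=8)); st(ctrl,"down")
ctrl.close_gripper(40); st(ctrl,"closed")
ctrl.servo_line([*p,.27],.15); st(ctrl,"lift")
ctrl.servo_line([.43,-.22,.27],.2)
ctrl.movep([*rk(-.14,0),.25],Q); st(ctrl,"front")
c=ctrl.camera("scene"); cv2.imwrite("pics/j1.png",c["color"][50:400,140:600,::-1])
E
```

```text
(array([ 0.52359146, -0.34324643,  0.16900036]), np.float64(5.9706332087950394e-05))
False
down t 48.9 [ 0.5242 -0.3431  0.1368] F [0.1 1.1 0.6] w 1.005 gf 0.0
closed t 49.4 [ 0.5241 -0.343   0.1365] F [-1.3  0.4  1.4] w 0.506 gf 40.6
lift t 50.4 [ 0.5232 -0.3425  0.2686] F [ 0.1  0.3 -0. ] w 0.502 gf 40.7
front t 52.4 [0.4278 0.0489 0.2499] F [-0.6 -1.8 -1. ] w 0.505 gf 40.6
```

View pics/j1.png

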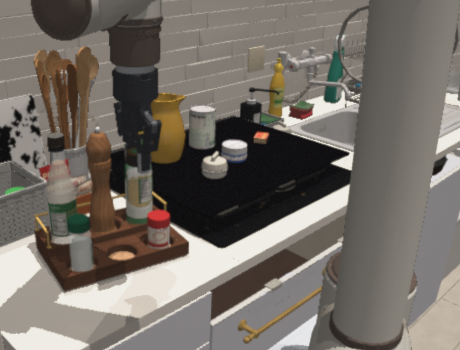

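The crop shows the jar held upright at (140,190) in front of the rack. I'll place it in the front middle well.

```bash
python3 - <<'E'
from workcell import ctrl
from h import *
r=rk(-.051,0)
ctrl.servo_line([*r,.21],.12)
ctrl.servo_line([*r,.11],.1,max_force=10); st(ctrl,"pre")
print(ctrl.servo_line([*r,.085],.03,max_force=4)); st(ctrl,"touch")
ctrl.open_gripper(); st(ctrl,"rel")
ctrl.servo_line([*r,.24],.12)
ctrl.servo_line([.42,-.05,.32],.2)
ctrl.movep([.40,-.38,.35],Q); st(ctrl,"away")
c=ctrl.camera("scene"); cv2.imwrite("pics/f1.png",cv2.resize(c["color"][120:350,150:420,::-1],None,fx=2.2,fy=2.2))
c=ctrl.camera("top"); cv2.imwrite("pics/f2.png",cv2.resize(c["color"][150:310,170:490,::-1],None,fx=2.4,fy=2.4))
E
```

```text
pre t 54.5 [0.5147 0.0305 0.1107] F [ 0.5 -0.4 -0.8] w 0.506 gf 40.7
True
touch t 55.3 [0.5139 0.0302 0.0869] F [-0.9  0.2  4.6] w 0.503 gf 41.1
rel t 55.8 [0.5128 0.0299 0.0861] F [-0.4  0.3 -0.9] w 1.0 gf 0.1
away t 59.3 [ 0.4005 -0.3792  0.3496] F [ 0.3 -0.3 -0.1] w 0.997 gf 0.0
```

View pics/f1.png

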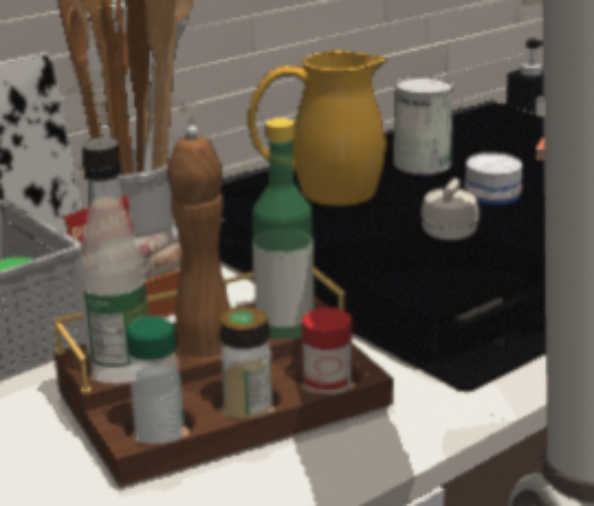

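View pics/f2.png

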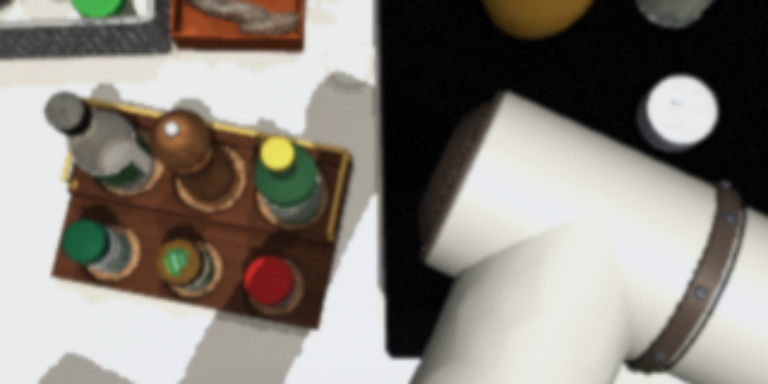

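Both views show everything upright in its own well: the mill at the back middle, and the shaker, jar and red pot in the front row. The bottles, egg timer and white pot haven't moved, and the arm is clear.

```bash
python3 -c "
from workcell import ctrl
print(ctrl.job_done())"
```

```text
the job is handed in; nothing more can be done
None
```

The job is handed in at about 60 s on the robot's clock: mill, red pot, shaker and spice jar were placed in that order, each upright in its own well, and the last pictures show the two bottles, egg timer and white pot where they started.

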